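# Prop open the cover of a gearbox parts tray

## Task

Lift the hinged cover of the parts tray by its bar until it is well open, steeper than where the prop holds it. Then swing up the prop rod at the tray's right side by its cross grip, feel along the strip under the cover for the holding hole and let the rod's ball tip drop fully into it, without forcing it; leave the cover resting on the rod, and leave the loose things around the tray where they are.

Things in the scene. Friction and masses are not known exactly. Their poses are not given: they have to be found in the camera images.
- tray: Open aluminium tray 240 (x) x 220 (y) x 70 mm high, fixed to the bench. Origin: centre of its underside. +x points to the hinge side of the cover, -y to the side of the prop rod. Holds a clutch drum.
- cover: Grey sheet cover, 240 mm long, 5 thick, 0.8 kg, running to its own -x from the hinge. Origin on the hinge axis (its y), at tray x 120, y 0, z 71 mm. Axes parallel to the tray's when closed; opens up to 1.30 rad, positive about y. Damper 8 N m s/rad both ways: let go, it sinks about 0.02 rad/s at 1.2 rad, 0.06 at 0.8. Well open: above 1.05 rad. The prop holds it at about 0.7 to 0.8 rad.
- cover_bar (a point): Middle of the cover's lifting bar: round steel, 12 mm thick, 100 long, parallel to the hinge, 280 mm from it and 40 mm ahead of the cover's front edge. Can be pinched from above, fingers fore and aft; it turns in the fingers as the cover opens.
- strip_zone (a point): Point on the lower face of the holding strip (flat steel bar 160 x 24 x 14 mm along the cover's x, under the cover's right wing, above the rod), at cover x -177, y -130, z -14 mm. The round blind hole (15 mm wide, 9 deep, opening downward) lies up to 14 mm either way from here along the cover's x: not measured, found by sliding the tip along the strip. Over 20 N there does harm.
- prop_rod: Steel rod 8 mm thick along its own +x. Origin on its pivot (axis parallel to tray y), at tray x -80, y -130, z 48 mm. At the start it lies level, pointing to tray +x; swings up by up to 1.55 rad, negative about y. In the hole it stands at about 1.1 to 1.3 rad. It passes freely under the cover only while that is above 0.95 rad. Let go unsupported it falls back.
- rod_tip (a point): Centre of the rod's ball tip, 12 mm across, 150 mm from the pivot. Its height in the cover's frame is z -20 mm when it slides on the strip, -11 mm when fully in the hole. Swung further up under the resting cover, it moves along the strip towards the cover's front edge; in the hole the wall stops it. The cover needs about 0.5 s to sink over it.
- rod_grip (a point): Middle of the rod's cross grip: rubber-covered round bar, 14 mm thick, 60 long, parallel to the pivot axis, 90 mm from the pivot along the rod and 75 mm outward (tray -y) of it. Can be pinched from above, fingers fore and aft; it turns in the fingers as the rod swings.
- bearing: Loose steel bearing ring, 72 mm across, 22 mm high, left of the tray. Origin: centre of its underside. To be left alone.
- oil_can: Loose closed grey can, 58 mm across, 150 mm high, left of the tray. Origin: centre of its underside. To be left alone.
- wrench: Loose wrench, 170 mm long, lying before the tray on its left. To be left alone.

How it is judged:
By the outcome, as a careful person would: the job done as asked, in the order asked, and still so for the second after the job is handed in, with the robot touching nothing.
It also fails if it takes over 72 s, if anything falls off the work surface, if the arm or the gripper's body presses on something with over 40 N, if the wrist force passes 120 N, or if a joint passes its speed limit or range.

## Robot

A 6-joint arm with a two-finger parallel gripper is mounted at the origin on the work surface. World frame = base frame: x ahead of the robot, y to its left, z up, the work surface at z = 0. Lengths are in m, angles in rad, forces in N, time in s.
With the tool pointing down it reaches from about 0.35 to 0.725 m from the base axis. Payload 4.3 kg.
Tool frame: the origin (TCP) lies midway between the tips of the shut fingers; the grasp point (between the pads) lies 19 mm behind it (r.pinch_z is the z of the grasp point in the tool frame, in m); z points along the fingers, y is the direction in which the jaws open and shut (so a half turn about z gives the same grasp; the last joint's range is limited). The gripper opens to 85 mm and grips with 20 to 120 N. Pads are 22 mm wide; open, the fingers measure 114 mm over their backs; the gripper's body (76 mm by 85 mm) begins 54 mm behind the grasp point. The pads swing forward as they close: fully open they stand 13 mm farther back than shut.
Start: joints at [1.179, 0.377, 0.081, 1.274, 0, 1.46], TCP at [0.16, 0.552, 0.231] pointing down, gripper open.
Joint ranges: [-2.72, 2.72], [-0.84, 1.66], [-1.02, 1.22], [-1.77, 2.12], [-1.37, 1.28], [-3.14, 3.14]. Speed limits (rad/s): [2.57, 2.57, 3.14, 3.14, 3.14, 3.14].

## Interface

Orientations are given as a unit quaternion [x, y, z, w].
In Python, from workcell import r gives the robot as it stands.
- The arm moves only by the tool arm_command, never from a script. Its argument "deltas" is a list of rows, each an object of numbers: "ax", "ay", "az": the turn, a rotation vector about the tool's x, y, z in rad; "dx", "dy", "dz": the shift along the tool's x, y, z in mm; "hand": the opening, from 0 (shut) to 1 (fully open). In form: [{"ax": .., "ay": .., "az": .., "dx": .., "dy": .., "dz": .., "hand": ..}, ...]. A call has 1 to 12 rows; each row is the pose to reach, as a shift and turn from the pose measured when the call began, along the tool's axes at that moment; what a row does not reach only later rows make up. A row lasts 1/10 s, in which the tool goes at most 50 mm and 8.59 degrees, less where a joint would pass 70% of its speed; a pose out of reach is approached as far as the arm can. A call with a gripper value outside its range is refused whole. The fingers move at their own pace and stop on an object; "newtons" is the grip in N (left out, the last holds). Time passes only in rows, so rows that repeat a pose let the fingers close. It gives the time, the measured TCP pose, the force and the opening at its end, in the units of the state.
- r.read_state(): the state, without advancing time (a new reading comes with each control period).
- r.get_image(name): name is "scene" or "top"; returns a dict with "img" (384x512x3 uint8, red, green, blue), "fx", "fy", "cx", "cy" (pixels), "R" (3x3) and "t" (3): a world point X has camera coordinates R X + t. Camera axes: x right, y down, z forward; pixel columns grow to the right and rows downward; lengths in m; the calibration is good to about 2 mm. A picture is of the moment at which its call begins. There is no depth.
- r.finish_job(): hands the job in, once; it reports no verdict.
The state is a dict: "time": time; "joints": joint angles; "joint_velocities": joint speeds; "effort": joint torques, N m; "position": TCP position; "orientation": TCP orientation; "contact_force": force on the tool from outside, world axes, zero at the start; "moment": the same for the moment, N m; "opening": finger opening in m.
Only numpy, scipy, OpenCV 4.12 (cv2) and the standard library are available. Lean on these libraries where they do the work, as an engineer would, in place of code of your own. Each camera call takes 0.05 s, during which the arm holds its last target.

## Working session

There is one attempt and no reset: what is moved stays moved. The work goes in short steps, Python scripts to look and compute and a tool call to move; the robot and the scene stay as the last step left them, time stands still between calls to the robot, and variables do not carry over. Pictures are saved under pics/ and viewed, and the job is handed in when it is done.

Besides the shell and the picture viewer there is one more tool, called after "Emit:" by a JSON object that holds its "fn" and its "kwargs", one argument or row to a line. arm_command: Moves the arm, as the interface text tells. Its arguments: {"type":"object","properties":{"deltas":{"type":"array"},"newtons":{"type":"number"}},"required":["deltas"]}

```bash
ls; mkdir -p pics
python3 - <<'E'
from workcell import r
import cv2
print(r.read_state(), r.pinch_z)
for n in("scene","top"):
    d=r.get_image(n); cv2.imwrite(f"pics/{n}0.png",d["img"][:,:,::-1]); print({k:d[k] for k in d if k!="img"})
E
```

```text
pics
{'time': 0.0, 'joints': array([ 1.17872032e+00,  3.78065727e-01,  7.95934356e-02,  1.27439259e+00,
       -5.70827008e-06,  1.46048030e+00]), 'joint_velocities': array([8.48236139e-04, 1.52004489e-05, 8.62587172e-04, 1.14654678e-03,
       1.02229035e-03, 2.23264567e-04]), 'effort': array([-1.86806254e-03, -4.63606346e+01,  2.69873750e+01,  2.09193269e-02,
       -2.49414989e-04, -7.82921035e-06]), 'position': array([0.1596242 , 0.55170253, 0.23034678]), 'orientation': array([ 1.40414363e-01,  9.90092287e-01, -1.00252481e-03, -2.54317606e-04]), 'contact_force': array([ 0.3960244 ,  0.74477829, -0.19127186]), 'moment': array([-0.00299774,  0.02740139, -0.00588459]), 'opening': 0.08547169291078728} -0.0187
{'fx': 414.76430226244736, 'fy': 414.76430226244736, 'cx': 249.02330292122537, 'cy': 190.00449356486916, 'R': array([[ 0.56960702,  0.82188124, -0.00768615],
       [ 0.57594818, -0.40579906, -0.70965542],
       [-0.58637151,  0.39979789, -0.70450699]]), 't': array([-0.41504425, -0.251835  ,  1.35871032])}
{'fx': 399.1820878293391, 'fy': 399.1820878293391, 'cx': 258.28509940926773, 'cy': 195.02260531481323, 'R': array([[ 0.0168843 , -0.99968778,  0.01841896],
       [-0.98722221, -0.01958747, -0.15814121],
       [ 0.15845262, -0.0155135 , -0.9872447 ]]), 't': array([0.08195352, 0.59903194, 0.82758619])}
```

View pics/scene0.png

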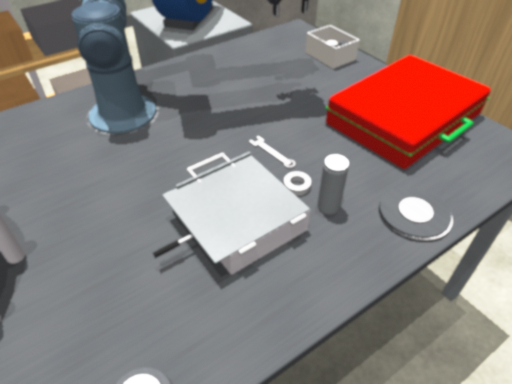

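View pics/top0.png

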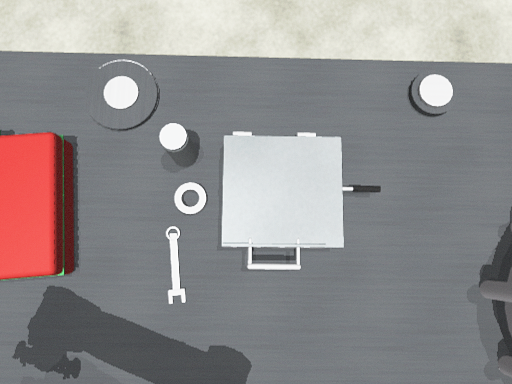

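Run:
```python
import cv2
a=cv2.imread("pics/top0.png")[110:290,200:400]; cv2.imwrite("pics/top0z.png",cv2.resize(a,None,fx=4,fy=4,interpolation=cv2.INTER_CUBIC)[:600])
a=cv2.imread("pics/top0.png")[150:290,200:400]; cv2.imwrite("pics/top0z.png",cv2.resize(a,None,fx=4,fy=4,interpolation=cv2.INTER_CUBIC))
a=cv2.imread("pics/scene0.png")[140:280,140:330]; cv2.imwrite("pics/scene0z.png",cv2.resize(a,None,fx=4,fy=4,interpolation=cv2.INTER_CUBIC))
```

```text
(no output)
```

View pics/top0z.png

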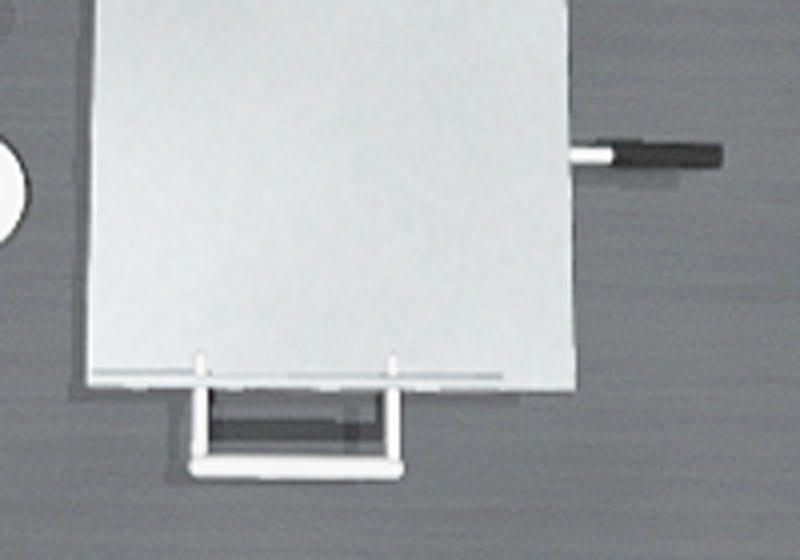

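View pics/scene0z.png

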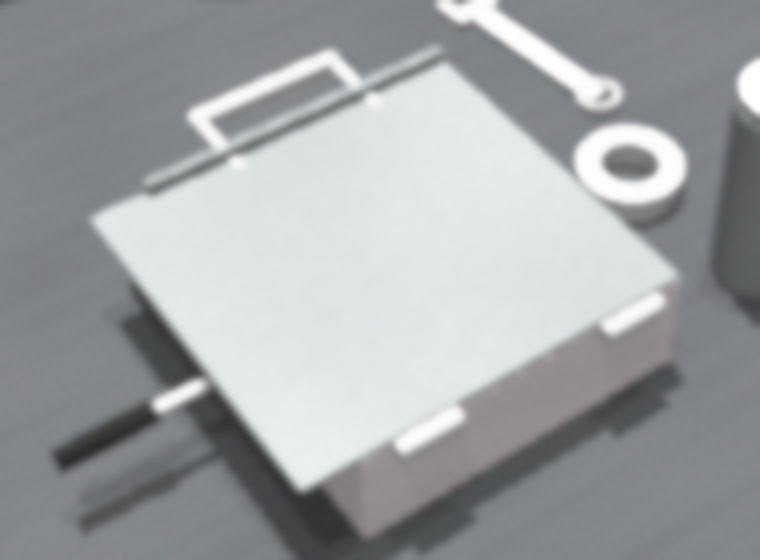

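```bash
cat > h.py <<'E'
import numpy as np, cv2
from workcell import r
def cams():
    return {n:r.get_image(n) for n in("scene","top")}
def tri(C,ps,pt):
    Ps=[]
    for n in("scene","top"):
        d=C[n];K=np.array([[d["fx"],0,d["cx"]],[0,d["fy"],d["cy"]],[0,0,1]])
        Ps.append(K@np.c_[d["R"],d["t"]])
    X=cv2.triangulatePoints(Ps[0],Ps[1],np.array(ps,float).reshape(2,1),np.array(pt,float).reshape(2,1)).ravel()
    return X[:3]/X[3]
def ray(d,p,z):
    v=d["R"].T@np.array([(p[0]-d["cx"])/d["fx"],(p[1]-d["cy"])/d["fy"],1]); c=-d["R"].T@d["t"]
    return c+v*(z-c[2])/v[2]
def proj(d,X):
    c=d["R"]@X+d["t"]; return np.array([d["fx"]*c[0]/c[2]+d["cx"],d["fy"]*c[1]/c[2]+d["cy"]])
E
python3 - <<'E'
from h import *
np.set_printoptions(precision=4,suppress=True)
C=cams()
print("barR",tri(C,(188.8,169.5),(300.7,267.2)),"barL",tri(C,(222.5,154.3),(247.5,267)))
print("gripOut",tri(C,(155,255),(380.5,188.7)),"gripIn",tri(C,(178.7,241.3),(353,189)))
t=C["top"]
print("bar z.073",ray(t,(300.7,267.2),.072),ray(t,(247.5,267),.072), "grip", ray(t,(380.5,188.7),.048),ray(t,(353,189),.048))
for p in [(222,247),(343.5,247.3),(341,137),(223.5,136.5)]: print(ray(t,p,.0735))
E
```

```text
barR [0.4458 0.0071 0.0759] barL [0.4425 0.1134 0.0721]
gripOut [ 0.6181 -0.1731  0.0489] gripIn [ 0.6156 -0.1131  0.0496]
bar z.073 [0.4438 0.0029 0.072 ] [0.4424 0.1131 0.072 ] grip [ 0.6167 -0.1764  0.048 ] [ 0.6148 -0.1155  0.048 ]
[0.4824 0.1668 0.0735]
[ 0.4862 -0.0864  0.0735]
[ 0.725  -0.085   0.0735]
[0.7203 0.171  0.0735]
```

```bash
cat >> h.py <<'E'
from scipy.spatial.transform import Rotation as Rn
from scipy.optimize import fsolve
YAW=0.015; T=np.array([0.6032,0.0602,0.])
def w(x,y,z):
    c,s=np.cos(YAW),np.sin(YAW); return T+np.array([c*x-s*y,s*x+c*y,z])/1000
def deltas(P,yawjaw=YAW,flip=0):
    s=r.read_state(); R0=Rn.from_quat(s["orientation"])
    y=np.array([np.cos(yawjaw),np.sin(yawjaw),0])*(-1 if flip else 1); z=np.array([0,0,-1.]); x=np.cross(y,z)
    R1=Rn.from_matrix(np.c_[x,y,z]); rv=(R0.inv()*R1).as_rotvec()
    d=[(R0.inv().apply(np.array(p)-s["position"])*1000).round(1) for p in np.atleast_2d(P)]
    print("pos",s["position"].round(4),"t",s["time"],"F",s["contact_force"].round(1),"rv",rv.round(3))
    for q in d: print(q.tolist())
def bar(th,cz=2): # world of bar at cover angle
    cx=-280; return w(120+cx*np.cos(th)+cz*np.sin(th),0,71-cx*np.sin(th)+cz*np.cos(th))
def sol(cx,cz):
    f=lambda v:[120+cx*np.cos(v[0])+cz*np.sin(v[0])-(-80+150*np.cos(v[1])),71-cx*np.sin(v[0])+cz*np.cos(v[0])-(48+150*np.sin(v[1]))]
    return fsolve(f,[.75,1.2])
def grip(ph,y=-205): return w(-80+90*np.cos(ph),y,48+90*np.sin(ph))
E
python3 - <<'E'
from h import *
b=bar(0); print(b); deltas([b+[-.002,0,.06],b+[0,0,-.019]])
for cx in(-150,-155,-163,-177,-191): print(cx,sol(cx,-20),sol(cx,-11),grip(sol(cx,-20)[1]))
E
```

```text
[0.443218   0.05780009 0.073     ]
pos [0.1597 0.552  0.2307] t 0.2 F [ 0.6 -0.5 -0.3] rv [-1.000e-03  1.000e-03  1.274e+00]
[-407.8, -396.3, 98.1]
[-409.8, -395.6, 177.1]
-150 [0.85229727 0.95855245] [0.79359226 0.95235403] [ 0.57800153 -0.14520107  0.12165245]
-155 [0.84411133 0.99185237] [0.78741272 0.98583044] [ 0.57552097 -0.14523828  0.12333368]
-163 [0.82990148 1.04545612] [0.77614132 1.03968504] [ 0.57141447 -0.14529988  0.1258638 ]
-177 [0.80209188 1.14048875] [0.7528031  1.13507832] [ 0.56382319 -0.14541376  0.12979537]
-191 [0.77094992 1.23753435] [0.7254528  1.23240325] [ 0.55572203 -0.14553529  0.13304823]
```

Emit:
{"fn": "arm_command", "kwargs": {
  "deltas": [
    {"dx": -40,"dy": -40,"dz": 10,"az": 0.14,"hand": 0.42},
    {"dx": -75,"dy": -72,"dz": 20,"az": 0.28,"hand": 0.42},
    {"dx": -110,"dy": -105,"dz": 30,"az": 0.42,"hand": 0.42},
    {"dx": -145,"dy": -140,"dz": 40,"az": 0.56,"hand": 0.42},
    {"dx": -180,"dy": -175,"dz": 50,"az": 0.7,"hand": 0.42},
    {"dx": -215,"dy": -210,"dz": 60,"az": 0.84,"hand": 0.42},
    {"dx": -250,"dy": -245,"dz": 70,"az": 0.98,"hand": 0.42},
    {"dx": -285,"dy": -280,"dz": 80,"az": 1.12,"hand": 0.42},
    {"dx": -320,"dy": -315,"dz": 90,"az": 1.274,"hand": 0.42},
    {"dx": -355,"dy": -350,"dz": 95,"az": 1.274,"hand": 0.42},
    {"dx": -385,"dy": -380,"dz": 98,"az": 1.274,"hand": 0.42},
    {"dx": -408,"dy": -396,"dz": 98,"az": 1.274,"hand": 0.42}
  ]
}}

```text
invalid input at $.deltas[0]: expected keys ax, ay, az, dx, dy, dz, hand
```

Run:
```python
from h import *
b=bar(0); deltas([b+[-.002,0,.06],b+[0,0,-.019]]); print(r.read_state()["opening"])
d=r.get_image("top"); cv2.imwrite("pics/a1.png",d["img"][:,:,::-1]); print(proj(d,b))
d=r.get_image("scene"); cv2.imwrite("pics/a1s.png",d["img"][:,:,::-1])
```

```text
pos [0.1597 0.552  0.2307] t 0.2 F [ 0.6 -0.5 -0.3] rv [-1.000e-03  1.000e-03  1.274e+00]
[-407.8, -396.3, 98.1]
[-409.8, -395.6, 177.1]
0.085525717310194
[274.25504243 267.0340569 ]
```

View pics/a1.png

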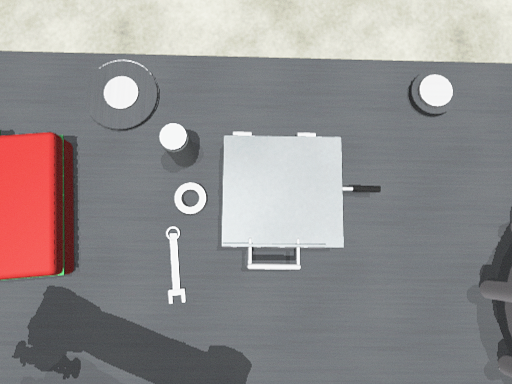

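The move was refused because every key is required, so nothing has moved. The picture shows the scene unchanged, with the bar at (274, 267). I'll send the move again with all keys.

Emit:
{"fn": "arm_command", "kwargs": {
  "deltas": [
    {"ax": 0,"ay": 0,"dx": -40,"dy": -40,"dz": 10,"az": 0.14,"hand": 0.42},
    {"ax": 0,"ay": 0,"dx": -75,"dy": -72,"dz": 20,"az": 0.28,"hand": 0.42},
    {"ax": 0,"ay": 0,"dx": -110,"dy": -105,"dz": 30,"az": 0.42,"hand": 0.42},
    {"ax": 0,"ay": 0,"dx": -145,"dy": -140,"dz": 40,"az": 0.56,"hand": 0.42},
    {"ax": 0,"ay": 0,"dx": -180,"dy": -175,"dz": 50,"az": 0.7,"hand": 0.42},
    {"ax": 0,"ay": 0,"dx": -215,"dy": -210,"dz": 60,"az": 0.84,"hand": 0.42},
    {"ax": 0,"ay": 0,"dx": -250,"dy": -245,"dz": 70,"az": 0.98,"hand": 0.42},
    {"ax": 0,"ay": 0,"dx": -285,"dy": -280,"dz": 80,"az": 1.12,"hand": 0.42},
    {"ax": 0,"ay": 0,"dx": -320,"dy": -315,"dz": 90,"az": 1.274,"hand": 0.42},
    {"ax": 0,"ay": 0,"dx": -355,"dy": -350,"dz": 95,"az": 1.274,"hand": 0.42},
    {"ax": 0,"ay": 0,"dx": -385,"dy": -380,"dz": 98,"az": 1.274,"hand": 0.42},
    {"ax": 0,"ay": 0,"dx": -408,"dy": -396,"dz": 98,"az": 1.274,"hand": 0.42}
  ]
}}

```text
time: 1.5
position: [0.4424, 0.055, 0.1329]
orientation: [0.703, 0.711, -0.001, 0.0]
contact_force: [0.4, 0.4, 1.3]
opening: 0.0358
```

Run:
```python
from h import *
b=bar(0); deltas([b+[-.002,0,.06],b+[0,0,-.019]]); print(r.read_state()["opening"])
d=r.get_image("top"); cv2.imwrite("pics/a2.png",d["img"][:,:,::-1])
d=r.get_image("scene"); cv2.imwrite("pics/a2s.png",cv2.resize(d["img"][100:280,100:340,::-1],None,fx=3,fy=3))
```

```text
pos [0.4424 0.055  0.1329] t 1.5 F [0.4 0.4 1.3] rv [-0.     0.001 -0.004]
[2.8, -1.2, -0.1]
[2.9, 0.9, 78.8]
0.03577003425052798
```

View pics/a2.png

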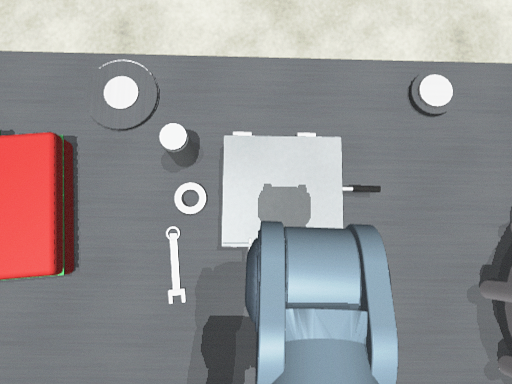

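View pics/a2s.png

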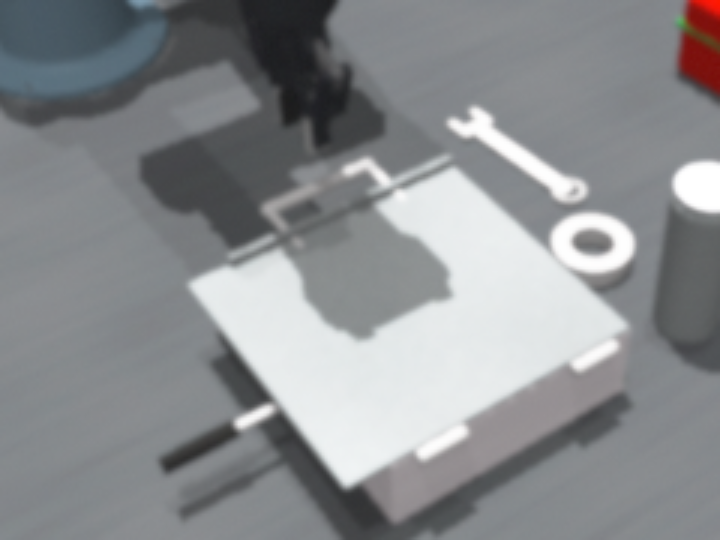

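Emit:
{"fn": "arm_command", "kwargs": {
  "deltas": [
    {"ax": 0,"ay": 0,"az": 0,"dx": 2.9,"dy": 0,"dz": 30,"hand": 0.42},
    {"ax": 0,"ay": 0,"az": 0,"dx": 2.9,"dy": 0,"dz": 60,"hand": 0.42},
    {"ax": 0,"ay": 0,"az": 0,"dx": 2.9,"dy": 0.5,"dz": 79,"hand": 0.42},
    {"ax": 0,"ay": 0,"az": 0,"dx": 2.9,"dy": 0.5,"dz": 79,"hand": 0.42},
    {"ax": 0,"ay": 0,"az": 0,"dx": 2.9,"dy": 0.9,"dz": 79,"hand": 0.05},
    {"ax": 0,"ay": 0,"az": 0,"dx": 2.9,"dy": 0.9,"dz": 79,"hand": 0.05},
    {"ax": 0,"ay": 0,"az": 0,"dx": 2.9,"dy": 0.9,"dz": 79,"hand": 0.05},
    {"ax": 0,"ay": 0,"az": 0,"dx": 2.9,"dy": 0.9,"dz": 79,"hand": 0.05}
  ],
  "newtons": 50
}}

```text
time: 2.4
position: [0.4456, 0.0586, 0.0556]
orientation: [0.704, 0.711, 0.001, 0.001]
contact_force: [-3.8, 0.8, 6.2]
opening: 0.01
```

Run:
```python
from h import *
ths=np.arange(0.05,1.27,.05)
P=[bar(t)+[0,0,-.019] for t in ths]
deltas(P); print(r.read_state()["opening"])
```

```text
pos [0.4456 0.0586 0.0556] t 2.4 F [-3.8  0.8  6.2] rv [ 0.003  0.001 -0.005]
[-0.8, -1.9, -12.4]
[-0.8, -0.7, -26.4]
[-0.8, 1.2, -40.2]
[-0.8, 3.8, -54.0]
[-0.8, 7.1, -67.6]
[-0.8, 11.0, -81.0]
[-0.7, 15.6, -94.3]
[-0.7, 20.9, -107.2]
[-0.7, 26.8, -119.9]
[-0.7, 33.3, -132.3]
[-0.7, 40.4, -144.3]
[-0.6, 48.2, -156.0]
[-0.6, 56.5, -167.3]
[-0.5, 65.3, -178.1]
[-0.5, 74.7, -188.5]
[-0.5, 84.6, -198.4]
[-0.4, 95.0, -207.8]
[-0.4, 105.9, -216.7]
[-0.3, 117.1, -225.0]
[-0.3, 128.8, -232.7]
[-0.2, 140.8, -239.8]
[-0.2, 153.2, -246.4]
[-0.1, 165.9, -252.3]
[-0.0, 178.9, -257.5]
[0.0, 192.1, -262.1]
0.009983972375337578
```

Emit:
{"fn": "arm_command", "kwargs": {
  "deltas": [
    {"ax": 0,"ay": 0,"az": 0,"dx": 0,"dy": -0.5,"dz": -8,"hand": 0.05},
    {"ax": 0,"ay": 0,"az": 0,"dx": 0,"dy": 0,"dz": -20,"hand": 0.05},
    {"ax": 0,"ay": 0,"az": 0,"dx": 0,"dy": 1.3,"dz": -33,"hand": 0.05},
    {"ax": 0,"ay": 0,"az": 0,"dx": 0,"dy": 3.3,"dz": -46,"hand": 0.05},
    {"ax": 0,"ay": 0,"az": 0,"dx": 0,"dy": 6.3,"dz": -60,"hand": 0.05},
    {"ax": 0,"ay": 0,"az": 0,"dx": 0,"dy": 10,"dz": -74,"hand": 0.05},
    {"ax": 0,"ay": 0,"az": 0,"dx": 0,"dy": 14.6,"dz": -88,"hand": 0.05},
    {"ax": 0,"ay": 0,"az": 0,"dx": 0,"dy": 19.5,"dz": -101,"hand": 0.05},
    {"ax": 0,"ay": 0,"az": 0,"dx": 0,"dy": 25,"dz": -113.5,"hand": 0.05},
    {"ax": 0,"ay": 0,"az": 0,"dx": 0,"dy": 31,"dz": -126,"hand": 0.05},
    {"ax": 0,"ay": 0,"az": 0,"dx": 0,"dy": 38,"dz": -138,"hand": 0.05},
    {"ax": 0,"ay": 0,"az": 0,"dx": 0,"dy": 45.5,"dz": -150,"hand": 0.05}
  ]
}}

```text
time: 3.6
position: [0.4868, 0.0589, 0.2024]
orientation: [0.704, 0.711, -0.003, -0.002]
contact_force: [0.5, -0.3, -21.1]
opening: 0.0102
```

Run:
```python
from h import *
ths=np.arange(0.6,1.27,.05)
P=[bar(t)+[0,0,-.019] for t in ths]
deltas(P); s=r.read_state();print(s["opening"],s["orientation"])
```

```text
pos [0.4868 0.0589 0.2024] t 3.6 F [  0.5  -0.3 -21.1] rv [-0.007  0.001 -0.005]
[-0.4, 6.3, -9.4]
[-0.4, 14.5, -20.8]
[-0.3, 23.3, -31.7]
[-0.3, 32.6, -42.2]
[-0.2, 42.4, -52.2]
[-0.2, 52.7, -61.7]
[-0.2, 63.4, -70.7]
[-0.1, 74.6, -79.1]
[-0.1, 86.2, -86.9]
[0.0, 98.1, -94.2]
[0.1, 110.5, -100.8]
[0.1, 123.1, -106.9]
[0.2, 136.0, -112.3]
[0.3, 149.2, -117.0]
0.010172927422941569 [ 0.70368423  0.71050437 -0.00282894 -0.00200931]
```

Emit:
{"fn": "arm_command", "kwargs": {
  "deltas": [
    {"ax": 0,"ay": 0,"az": 0,"dx": 0,"dy": 7,"dz": -12,"hand": 0.05},
    {"ax": 0,"ay": 0,"az": 0,"dx": 0,"dy": 15,"dz": -22.5,"hand": 0.05},
    {"ax": 0,"ay": 0,"az": 0,"dx": 0,"dy": 24,"dz": -33.5,"hand": 0.05},
    {"ax": 0,"ay": 0,"az": 0,"dx": 0,"dy": 33.5,"dz": -44,"hand": 0.05},
    {"ax": 0,"ay": 0,"az": 0,"dx": 0,"dy": 43.5,"dz": -54,"hand": 0.05},
    {"ax": 0,"ay": 0,"az": 0,"dx": 0,"dy": 54,"dz": -63.5,"hand": 0.05},
    {"ax": 0,"ay": 0,"az": 0,"dx": 0,"dy": 65,"dz": -72,"hand": 0.05},
    {"ax": 0,"ay": 0,"az": 0,"dx": 0,"dy": 77,"dz": -81,"hand": 0.05},
    {"ax": 0,"ay": 0,"az": 0,"dx": 0,"dy": 91,"dz": -90.5,"hand": 0.05},
    {"ax": 0,"ay": 0,"az": 0,"dx": 0,"dy": 105,"dz": -98.5,"hand": 0.05},
    {"ax": 0,"ay": 0,"az": 0,"dx": 0,"dy": 120,"dz": -106,"hand": 0.05},
    {"ax": 0,"ay": 0,"az": 0,"dx": 0,"dy": 134,"dz": -112,"hand": 0.05}
  ]
}}

```text
time: 4.8
position: [0.6114, 0.0598, 0.3144]
orientation: [0.704, 0.71, -0.011, -0.008]
contact_force: [-27.6, -2.7, 13.5]
opening: 0.0101
```

Run:
```python
from h import *
ths=np.array([1.2,1.23,1.26])
P=[bar(t)+[0,0,-.019] for t in ths]
deltas(P); s=r.read_state();print(s["opening"],s["orientation"])
d=r.get_image("scene"); cv2.imwrite("pics/a4s.png",cv2.resize(d["img"][60:280,100:340,::-1],None,fx=2.7,fy=2.7))
```

```text
pos [0.6114 0.0598 0.3144] t 4.8 F [-27.6  -2.7  13.5] rv [-0.027  0.003 -0.005]
[0.6, 12.2, 0.4]
[0.6, 20.1, -2.7]
[0.7, 28.0, -5.5]
0.010136625294548417 [ 0.70357084  0.71049875 -0.0105186  -0.00830385]
```

View pics/a4s.png

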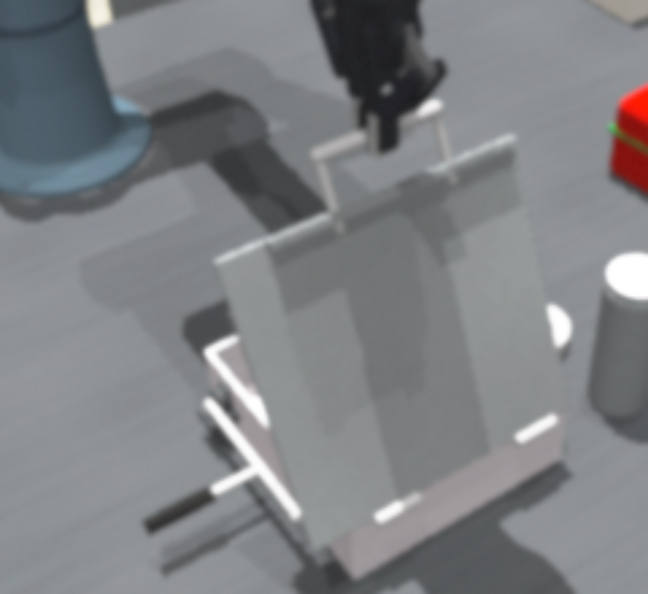

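Emit:
{"fn": "arm_command", "kwargs": {
  "deltas": [
    {"ax": 0,"ay": 0,"az": 0,"dx": 0,"dy": 8,"dz": -2,"hand": 0.05},
    {"ax": 0,"ay": 0,"az": 0,"dx": 0,"dy": 14,"dz": -3,"hand": 0.05},
    {"ax": 0,"ay": 0,"az": 0,"dx": 0,"dy": 20,"dz": -4,"hand": 0.05},
    {"ax": 0,"ay": 0,"az": 0,"dx": 0,"dy": 24,"dz": -5,"hand": 0.05},
    {"ax": 0,"ay": 0,"az": 0,"dx": 0,"dy": 26,"dz": -5,"hand": 0.05},
    {"ax": 0,"ay": 0,"az": 0,"dx": 0,"dy": 26,"dz": -5,"hand": 0.05}
  ]
}}

```text
time: 5.45
position: [0.6395, 0.06, 0.3245]
orientation: [0.704, 0.71, -0.007, -0.005]
contact_force: [-8.3, -1.0, 14.9]
opening: 0.0101
```

Run:
```python
from h import *
s=r.read_state();print(s["contact_force"],s["position"])
for y in (-205,-213): deltas([bar(1.24)+[0,0,.08],grip(0,y)+[0,0,.08],grip(0,y)+[0,0,-.019]])
```

```text
[-8.33623594 -0.96219505 14.92727799] [0.63948757 0.05999813 0.3245273 ]
pos [0.6395 0.06   0.3245] t 5.45 F [-8.3 -1.  14.9] rv [-0.018  0.003 -0.006]
[0.4, -7.0, -91.8]
[-203.8, -21.6, 197.5]
[-203.5, -19.9, 296.5]
pos [0.6395 0.06   0.3245] t 5.45 F [-8.3 -1.  14.9] rv [-0.018  0.003 -0.006]
[0.4, -7.0, -91.8]
[-211.8, -21.6, 197.6]
[-211.5, -19.8, 296.5]
```

Emit:
{"fn": "arm_command", "kwargs": {
  "deltas": [
    {"ax": 0,"ay": 0,"az": 0,"dx": 0,"dy": 0,"dz": 0,"hand": 0.5},
    {"ax": 0,"ay": 0,"az": 0,"dx": 0,"dy": 0,"dz": 0,"hand": 0.5},
    {"ax": 0,"ay": 0,"az": 0,"dx": 0,"dy": 0,"dz": -35,"hand": 0.5},
    {"ax": 0,"ay": 0,"az": 0,"dx": 0,"dy": 0,"dz": -70,"hand": 0.5},
    {"ax": 0,"ay": 0,"az": 0,"dx": -40,"dy": -10,"dz": -75,"hand": 0.6},
    {"ax": 0,"ay": 0,"az": 0,"dx": -88,"dy": -20,"dz": -75,"hand": 0.6},
    {"ax": 0,"ay": 0,"az": 0,"dx": -136,"dy": -22,"dz": -75,"hand": 0.6},
    {"ax": 0,"ay": 0,"az": 0,"dx": -184,"dy": -22,"dz": -70,"hand": 0.6},
    {"ax": 0,"ay": 0,"az": 0,"dx": -217,"dy": -22,"dz": -40,"hand": 0.6},
    {"ax": 0,"ay": 0,"az": 0,"dx": -217,"dy": -22,"dz": 5,"hand": 0.6},
    {"ax": 0,"ay": 0,"az": 0,"dx": -217,"dy": -22,"dz": 50,"hand": 0.6},
    {"ax": 0,"ay": 0,"az": 0,"dx": -217,"dy": -22,"dz": 95,"hand": 0.6}
  ]
}}

```text
time: 6.65
position: [0.6177, -0.1583, 0.229]
orientation: [0.704, 0.71, -0.007, -0.005]
contact_force: [1.0, -0.2, 0.4]
opening: 0.0517
```

Run:
```python
from h import *
deltas([grip(0,-219)+[0,0,.05],grip(0,-219)+[0,0,-.019]])
d=r.get_image("scene"); cv2.imwrite("pics/a5s.png",cv2.resize(d["img"][60:280,100:340,::-1],None,fx=2.7,fy=2.7))
```

```text
pos [ 0.6177 -0.1583  0.229 ] t 6.65 F [ 1.  -0.2  0.4] rv [-0.017  0.003 -0.007]
[0.1, 1.0, 131.0]
[0.3, 2.1, 200.0]
```

View pics/a5s.png

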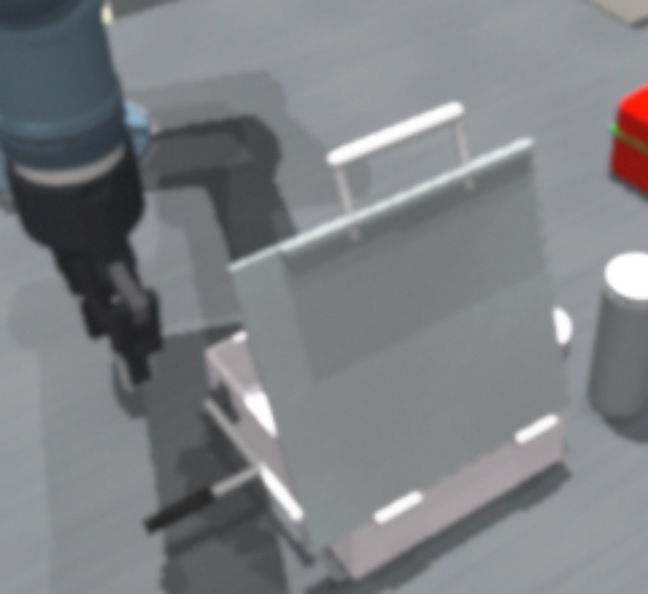

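Emit:
{"fn": "arm_command", "kwargs": {
  "deltas": [
    {"ax": 0,"ay": 0,"az": 0,"dx": 0,"dy": 1,"dz": 48,"hand": 0.6},
    {"ax": 0,"ay": 0,"az": 0,"dx": 0,"dy": 1,"dz": 96,"hand": 0.6},
    {"ax": 0,"ay": 0,"az": 0,"dx": 0,"dy": 2,"dz": 144,"hand": 0.6},
    {"ax": 0,"ay": 0,"az": 0,"dx": 0,"dy": 2,"dz": 180,"hand": 0.6},
    {"ax": 0,"ay": 0,"az": 0,"dx": 0,"dy": 2,"dz": 199,"hand": 0.6},
    {"ax": 0,"ay": 0,"az": 0,"dx": 0,"dy": 2,"dz": 199,"hand": 0.3},
    {"ax": 0,"ay": 0,"az": 0,"dx": 0,"dy": 2,"dz": 199,"hand": 0.05},
    {"ax": 0,"ay": 0,"az": 0,"dx": 0,"dy": 2,"dz": 199,"hand": 0.05},
    {"ax": 0,"ay": 0,"az": 0,"dx": 0,"dy": 2,"dz": 199,"hand": 0.05},
    {"ax": 0,"ay": 0,"az": 0,"dx": 0,"dy": 2,"dz": 199,"hand": 0.05}
  ],
  "newtons": 40
}}

```text
time: 7.7
position: [0.6156, -0.1533, 0.0236]
orientation: [0.703, 0.711, -0.003, -0.008]
contact_force: [16.5, 7.5, -1.5]
opening: 0.013
```

Run:
```python
from h import *
print(r.read_state()["opening"])
deltas([grip(p,-219)+[0,0,-.019] for p in np.r_[0,np.arange(.08,1.0,.08)]])
```

```text
0.013031667695526966
pos [ 0.6156 -0.1533  0.0236] t 7.7 F [16.5  7.5 -1.5] rv [-0.016 -0.007 -0.003]
[-5.3, 0.7, -5.4]
[-5.3, 0.3, -12.6]
[-5.2, -0.7, -19.8]
[-5.2, -2.2, -26.8]
[-5.1, -4.3, -33.7]
[-5.1, -7.0, -40.4]
[-5.1, -10.1, -46.8]
[-5.1, -13.8, -53.0]
[-5.0, -18.0, -58.9]
[-5.0, -22.6, -64.4]
[-5.0, -27.6, -69.5]
[-5.0, -33.1, -74.3]
[-5.0, -38.9, -78.5]
```

Run:
```python
from h import *
C=cams()
cv2.imwrite("pics/a6s.png",cv2.resize(C["scene"]["img"][60:280,100:340,::-1],None,fx=2.7,fy=2.7))
cv2.imwrite("pics/a6t.png",cv2.resize(C["top"]["img"][100:300,220:460,::-1],None,fx=2.7,fy=2.7))
s=r.read_state(); print(s["position"],s["contact_force"],s["moment"],s["joints"])
```

```text
[ 0.61564086 -0.15328367  0.02362954] [16.13898474  7.43830271 -0.89889079] [ 1.35365064 -3.04740952 -0.05801417] [-3.44176103e-01  6.37798317e-01 -5.00520152e-02  9.00300548e-01
  4.38142169e-04  1.21496904e+00]
```

View pics/a6s.png

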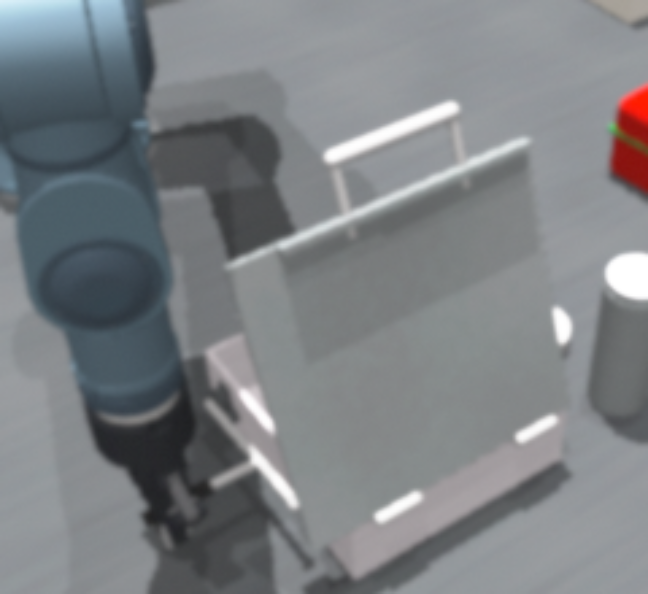

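View pics/a6t.png

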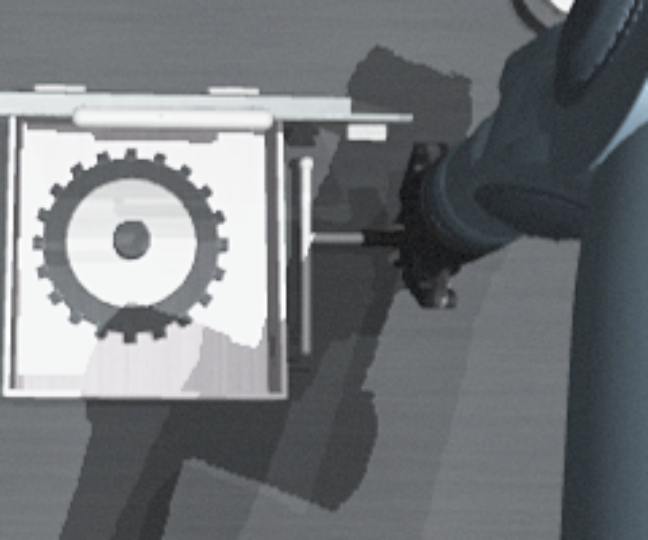

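Emit:
{"fn": "arm_command", "kwargs": {
  "deltas": [
    {"ax": 0,"ay": 0,"az": 0,"dx": -1,"dy": -0.4,"dz": -7,"hand": 0.05},
    {"ax": 0,"ay": 0,"az": 0,"dx": -2,"dy": -1.4,"dz": -14.4,"hand": 0.05},
    {"ax": 0,"ay": 0,"az": 0,"dx": -2,"dy": -2.9,"dz": -21.4,"hand": 0.05},
    {"ax": 0,"ay": 0,"az": 0,"dx": -2,"dy": -5,"dz": -28.3,"hand": 0.05},
    {"ax": 0,"ay": 0,"az": 0,"dx": -2,"dy": -7.7,"dz": -35,"hand": 0.05},
    {"ax": 0,"ay": 0,"az": 0,"dx": -2,"dy": -10.8,"dz": -41.4,"hand": 0.05},
    {"ax": 0,"ay": 0,"az": 0,"dx": -2,"dy": -14.5,"dz": -47.6,"hand": 0.05},
    {"ax": 0,"ay": 0,"az": 0,"dx": -2,"dy": -18.7,"dz": -53.5,"hand": 0.05},
    {"ax": 0,"ay": 0,"az": 0,"dx": -2,"dy": -23.3,"dz": -59,"hand": 0.05},
    {"ax": 0,"ay": 0,"az": 0,"dx": -2,"dy": -28.3,"dz": -64.1,"hand": 0.05},
    {"ax": 0,"ay": 0,"az": 0,"dx": -2,"dy": -33.8,"dz": -68.9,"hand": 0.05},
    {"ax": 0,"ay": 0,"az": 0,"dx": -2,"dy": -33.8,"dz": -68.9,"hand": 0.05}
  ]
}}

```text
time: 9.0
position: [0.5795, -0.1531, 0.0928]
orientation: [0.703, 0.711, -0.004, -0.012]
contact_force: [-5.2, 6.9, -7.3]
opening: 0.0129
```

Run:
```python
from h import *
print(r.read_state()["opening"])
deltas([grip(p,-219)+[0,0,-.024] for p in (.88,.92,.96)])
C=cams()
cv2.imwrite("pics/a7s.png",cv2.resize(C["scene"]["img"][60:280,100:340,::-1],None,fx=2.7,fy=2.7))
cv2.imwrite("pics/a7t.png",cv2.resize(C["top"]["img"][100:300,220:460,::-1],None,fx=2.7,fy=2.7))
```

```text
0.012861013816005537
pos [ 0.5795 -0.1531  0.0928] t 9.0 F [-5.2  6.9 -7.3] rv [-0.023 -0.012 -0.002]
[-6.0, 4.3, -0.7]
[-6.0, 1.4, -2.9]
[-6.0, -1.6, -4.9]
```

View pics/a7s.png

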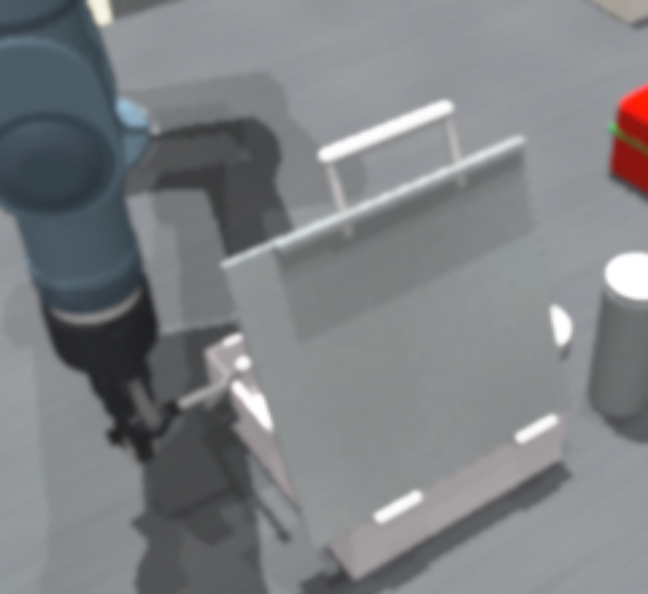

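View pics/a7t.png

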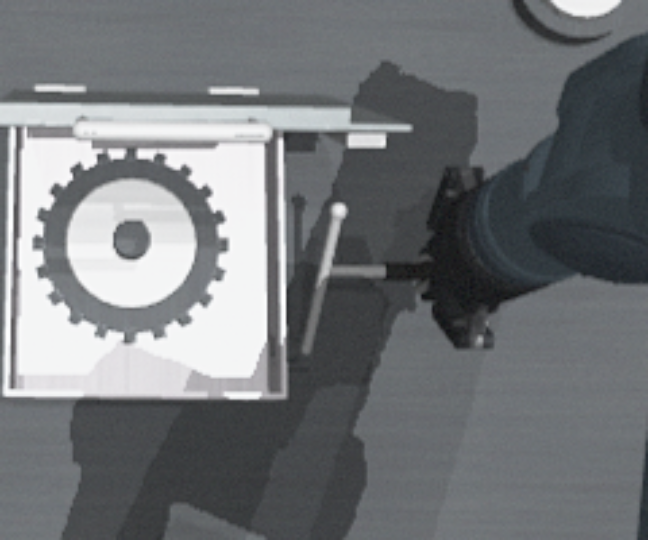

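Emit:
{"fn": "arm_command", "kwargs": {
  "deltas": [
    {"ax": 0,"ay": 0,"az": 0,"dx": 0,"dy": -1.5,"dz": -1.2,"hand": 0.05},
    {"ax": 0,"ay": 0,"az": 0,"dx": 0,"dy": -2.5,"dz": -2,"hand": 0.05},
    {"ax": 0,"ay": 0,"az": 0,"dx": 0,"dy": -3.3,"dz": -2.5,"hand": 0.05},
    {"ax": 0,"ay": 0,"az": 0,"dx": 0,"dy": -3.3,"dz": -2.5,"hand": 0.05},
    {"ax": 0,"ay": 0,"az": 0,"dx": 0,"dy": -3.3,"dz": -2.5,"hand": 0.05},
    {"ax": 0,"ay": 0,"az": 0,"dx": 0,"dy": -3.3,"dz": -2.5,"hand": 0.05},
    {"ax": 0,"ay": 0,"az": 0,"dx": 0,"dy": -3.3,"dz": -2.5,"hand": 0.05},
    {"ax": 0,"ay": 0,"az": 0,"dx": 0,"dy": -3.3,"dz": -2.5,"hand": 0.05},
    {"ax": 0,"ay": 0,"az": 0,"dx": 0,"dy": -3.3,"dz": -2.5,"hand": 0.05},
    {"ax": 0,"ay": 0,"az": 0,"dx": 0,"dy": -3.3,"dz": -2.5,"hand": 0.05},
    {"ax": 0,"ay": 0,"az": 0,"dx": 0,"dy": -3.3,"dz": -2.5,"hand": 0.05},
    {"ax": 0,"ay": 0,"az": 0,"dx": 0,"dy": -3.3,"dz": -2.5,"hand": 0.05}
  ]
}}

```text
time: 10.3
position: [0.5763, -0.1531, 0.0951]
orientation: [0.703, 0.712, -0.004, -0.013]
contact_force: [-2.6, 2.3, -10.0]
opening: 0.0126
```

Emit:
{"fn": "arm_command", "kwargs": {
  "deltas": [
    {"ax": 0,"ay": 0,"az": 0,"dx": 0,"dy": 0,"dz": 0,"hand": 0.05},
    {"ax": 0,"ay": 0,"az": 0,"dx": 0,"dy": 0,"dz": 0,"hand": 0.05},
    {"ax": 0,"ay": 0,"az": 0,"dx": 0,"dy": 0,"dz": 0,"hand": 0.05},
    {"ax": 0,"ay": 0,"az": 0,"dx": 0,"dy": 0,"dz": 0,"hand": 0.05},
    {"ax": 0,"ay": 0,"az": 0,"dx": 0,"dy": 0,"dz": 0,"hand": 0.05},
    {"ax": 0,"ay": 0,"az": 0,"dx": 0,"dy": 0,"dz": 0,"hand": 0.05},
    {"ax": 0,"ay": 0,"az": 0,"dx": 0,"dy": 0,"dz": 0,"hand": 0.05},
    {"ax": 0,"ay": 0,"az": 0,"dx": 0,"dy": 0,"dz": 0,"hand": 0.05},
    {"ax": 0,"ay": 0,"az": 0,"dx": 0,"dy": 0,"dz": 0,"hand": 0.05},
    {"ax": 0,"ay": 0,"az": 0,"dx": 0,"dy": 0,"dz": 0,"hand": 0.05},
    {"ax": 0,"ay": 0,"az": 0,"dx": 0,"dy": 0,"dz": 0,"hand": 0.05},
    {"ax": 0,"ay": 0,"az": 0,"dx": 0,"dy": 0,"dz": 0,"hand": 0.05}
  ]
}}

```text
time: 11.5
position: [0.5763, -0.1531, 0.0951]
orientation: [0.703, 0.712, -0.004, -0.013]
contact_force: [-2.4, 2.5, -10.7]
opening: 0.0128
```

```bash
cat >> h.py <<'E'
def view(tag):
    C=cams()
    for n,sl in(("scene",np.s_[60:280,100:340,::-1]),("top",np.s_[100:300,220:460,::-1])):
        cv2.imwrite(f"pics/{tag}{n[0]}.png",cv2.resize(C[n]["img"][sl],None,fx=2.7,fy=2.7,interpolation=cv2.INTER_CUBIC))
    return C
def theta(C):
    # cover angle: front bar blob in top view -> ray intersect with plane y~bar circle; uses bar centre pixel (manual row col search)
    pass
E
python3 - <<'E'
from h import *
C=view("a8")
for th in (.85,1,1.1,1.15,1.2): print(th,[((proj(C[n],bar(th))-o)*2.7).round() for n,o in(("scene",[100,60]),("top",[220,100]))])
s=r.read_state();print(s["position"],s["contact_force"],s["time"])
E
```

```text
0.85 [array([324., 137.]), array([166., 291.])]
1 [array([346., 129.]), array([169., 227.])]
1.1 [array([364., 129.]), array([171., 179.])]
1.15 [array([374., 130.]), array([172., 155.])]
1.2 [array([384., 132.]), array([172., 129.])]
[ 0.57629443 -0.15305666  0.0951163 ] [-2.43757729  2.00364798 -9.45523294] 11.6
```

View pics/a8s.png

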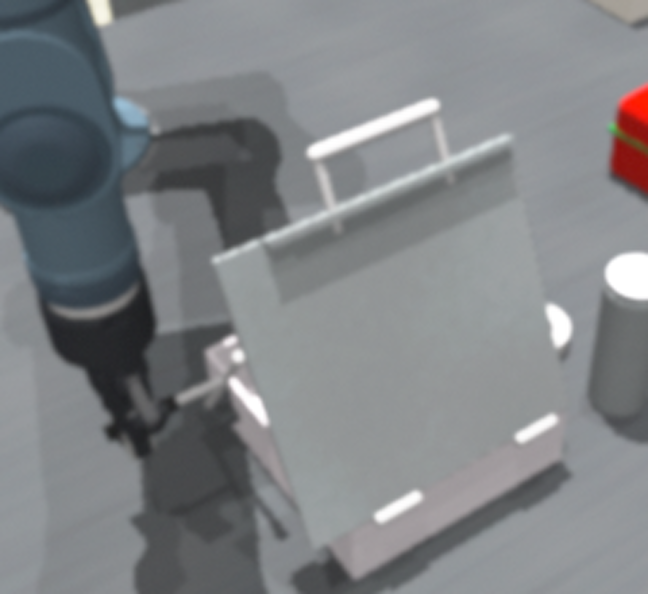

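Emit:
{"fn": "arm_command", "kwargs": {
  "deltas": [
    {"ax": 0,"ay": 0,"az": 0,"dx": 0,"dy": 0,"dz": 0,"hand": 0.05},
    {"ax": 0,"ay": 0,"az": 0,"dx": 0,"dy": 0,"dz": 0,"hand": 0.05},
    {"ax": 0,"ay": 0,"az": 0,"dx": 0,"dy": 0,"dz": 0,"hand": 0.05},
    {"ax": 0,"ay": 0,"az": 0,"dx": 0,"dy": 0,"dz": 0,"hand": 0.05},
    {"ax": 0,"ay": 0,"az": 0,"dx": 0,"dy": 0,"dz": 0,"hand": 0.05},
    {"ax": 0,"ay": 0,"az": 0,"dx": 0,"dy": 0,"dz": 0,"hand": 0.05},
    {"ax": 0,"ay": 0,"az": 0,"dx": 0,"dy": 0,"dz": 0,"hand": 0.05},
    {"ax": 0,"ay": 0,"az": 0,"dx": 0,"dy": 0,"dz": 0,"hand": 0.05},
    {"ax": 0,"ay": 0,"az": 0,"dx": 0,"dy": 0,"dz": 0,"hand": 0.05},
    {"ax": 0,"ay": 0,"az": 0,"dx": 0,"dy": 0,"dz": 0,"hand": 0.05},
    {"ax": 0,"ay": 0,"az": 0,"dx": 0,"dy": 0,"dz": 0,"hand": 0.05},
    {"ax": 0,"ay": 0,"az": 0,"dx": 0,"dy": 0,"dz": 0,"hand": 0.05}
  ]
}}

```text
time: 12.8
position: [0.5763, -0.1531, 0.0951]
orientation: [0.703, 0.712, -0.004, -0.013]
contact_force: [-2.3, 2.4, -10.6]
opening: 0.0122
```

Emit:
{"fn": "arm_command", "kwargs": {
  "deltas": [
    {"ax": 0,"ay": 0,"az": 0,"dx": 0,"dy": 0,"dz": 0,"hand": 0.05},
    {"ax": 0,"ay": 0,"az": 0,"dx": 0,"dy": 0,"dz": 0,"hand": 0.05},
    {"ax": 0,"ay": 0,"az": 0,"dx": 0,"dy": 0,"dz": 0,"hand": 0.05},
    {"ax": 0,"ay": 0,"az": 0,"dx": 0,"dy": 0,"dz": 0,"hand": 0.05},
    {"ax": 0,"ay": 0,"az": 0,"dx": 0,"dy": 0,"dz": 0,"hand": 0.05},
    {"ax": 0,"ay": 0,"az": 0,"dx": 0,"dy": 0,"dz": 0,"hand": 0.05},
    {"ax": 0,"ay": 0,"az": 0,"dx": 0,"dy": 0,"dz": 0,"hand": 0.05},
    {"ax": 0,"ay": 0,"az": 0,"dx": 0,"dy": 0,"dz": 0,"hand": 0.05},
    {"ax": 0,"ay": 0,"az": 0,"dx": 0,"dy": 0,"dz": 0,"hand": 0.05},
    {"ax": 0,"ay": 0,"az": 0,"dx": 0,"dy": 0,"dz": 0,"hand": 0.05},
    {"ax": 0,"ay": 0,"az": 0,"dx": 0,"dy": 0,"dz": 0,"hand": 0.05},
    {"ax": 0,"ay": 0,"az": 0,"dx": 0,"dy": 0,"dz": 0,"hand": 0.05}
  ]
}}

```text
time: 14.0
position: [0.5763, -0.1531, 0.0951]
orientation: [0.703, 0.712, -0.004, -0.013]
contact_force: [-2.4, 2.4, -8.9]
opening: 0.0127
```

Emit:
{"fn": "arm_command", "kwargs": {
  "deltas": [
    {"ax": 0,"ay": 0,"az": 0,"dx": 0,"dy": 0,"dz": 0,"hand": 0.05},
    {"ax": 0,"ay": 0,"az": 0,"dx": 0,"dy": 0,"dz": 0,"hand": 0.05},
    {"ax": 0,"ay": 0,"az": 0,"dx": 0,"dy": 0,"dz": 0,"hand": 0.05},
    {"ax": 0,"ay": 0,"az": 0,"dx": 0,"dy": 0,"dz": 0,"hand": 0.05},
    {"ax": 0,"ay": 0,"az": 0,"dx": 0,"dy": 0,"dz": 0,"hand": 0.05},
    {"ax": 0,"ay": 0,"az": 0,"dx": 0,"dy": 0,"dz": 0,"hand": 0.05},
    {"ax": 0,"ay": 0,"az": 0,"dx": 0,"dy": 0,"dz": 0,"hand": 0.05},
    {"ax": 0,"ay": 0,"az": 0,"dx": 0,"dy": 0,"dz": 0,"hand": 0.05},
    {"ax": 0,"ay": 0,"az": 0,"dx": 0,"dy": 0,"dz": 0,"hand": 0.05},
    {"ax": 0,"ay": 0,"az": 0,"dx": 0,"dy": 0,"dz": 0,"hand": 0.05},
    {"ax": 0,"ay": 0,"az": 0,"dx": 0,"dy": 0,"dz": 0,"hand": 0.05},
    {"ax": 0,"ay": 0,"az": 0,"dx": 0,"dy": 0,"dz": 0,"hand": 0.05}
  ]
}}

```text
time: 15.2
position: [0.5763, -0.1531, 0.0951]
orientation: [0.703, 0.712, -0.004, -0.013]
contact_force: [-2.4, 2.1, -10.5]
opening: 0.0128
```

Emit:
{"fn": "arm_command", "kwargs": {
  "deltas": [
    {"ax": 0,"ay": 0,"az": 0,"dx": 0,"dy": 0,"dz": 0,"hand": 0.05},
    {"ax": 0,"ay": 0,"az": 0,"dx": 0,"dy": 0,"dz": 0,"hand": 0.05},
    {"ax": 0,"ay": 0,"az": 0,"dx": 0,"dy": 0,"dz": 0,"hand": 0.05},
    {"ax": 0,"ay": 0,"az": 0,"dx": 0,"dy": 0,"dz": 0,"hand": 0.05},
    {"ax": 0,"ay": 0,"az": 0,"dx": 0,"dy": 0,"dz": 0,"hand": 0.05},
    {"ax": 0,"ay": 0,"az": 0,"dx": 0,"dy": 0,"dz": 0,"hand": 0.05},
    {"ax": 0,"ay": 0,"az": 0,"dx": 0,"dy": 0,"dz": 0,"hand": 0.05},
    {"ax": 0,"ay": 0,"az": 0,"dx": 0,"dy": 0,"dz": 0,"hand": 0.05},
    {"ax": 0,"ay": 0,"az": 0,"dx": 0,"dy": 0,"dz": 0,"hand": 0.05},
    {"ax": 0,"ay": 0,"az": 0,"dx": 0,"dy": 0,"dz": 0,"hand": 0.05},
    {"ax": 0,"ay": 0,"az": 0,"dx": 0,"dy": 0,"dz": 0,"hand": 0.05},
    {"ax": 0,"ay": 0,"az": 0,"dx": 0,"dy": 0,"dz": 0,"hand": 0.05}
  ]
}}

```text
time: 16.4
position: [0.5763, -0.1531, 0.0951]
orientation: [0.703, 0.712, -0.004, -0.013]
contact_force: [-1.5, 2.7, -9.9]
opening: 0.0123
```

Run:
```python
from h import *
C=view("a9")
s=r.read_state();print(s["position"],s["contact_force"],s["time"])
```

```text
[ 0.57628053 -0.15304839  0.09512706] [ -1.89560425   2.05495944 -10.04866674] 16.5
```

View pics/a9t.png

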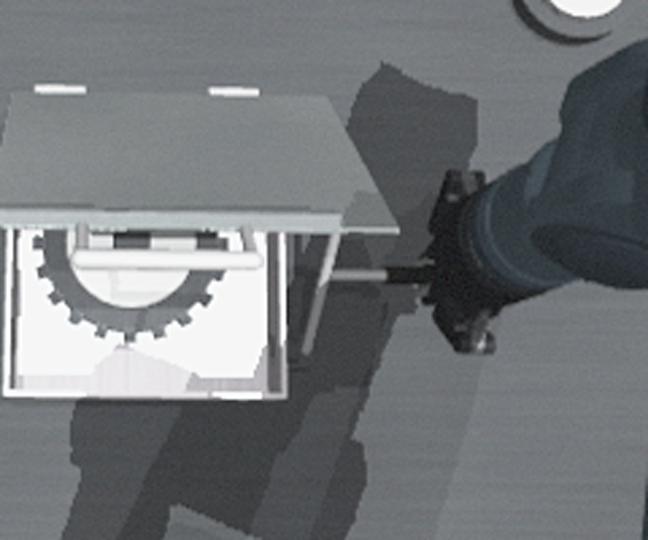

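View pics/a9s.png

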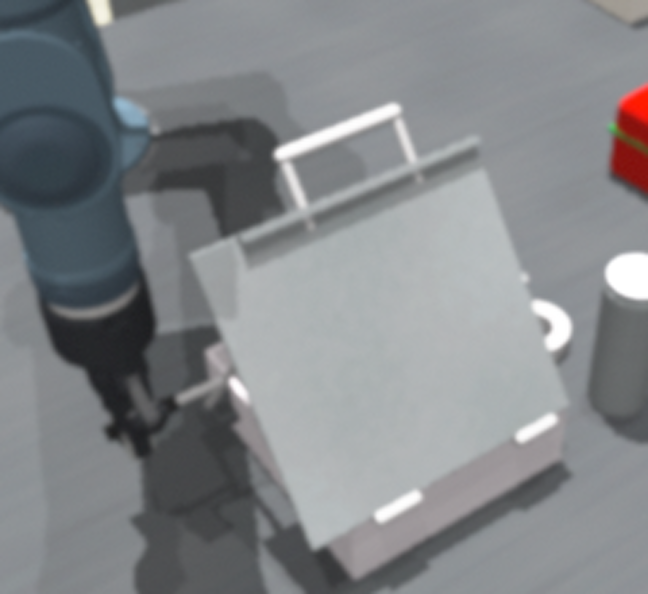

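Emit:
{"fn": "arm_command", "kwargs": {
  "deltas": [
    {"ax": 0,"ay": 0,"az": 0,"dx": 0,"dy": 0,"dz": 0,"hand": 0.05},
    {"ax": 0,"ay": 0,"az": 0,"dx": 0,"dy": 0,"dz": 0,"hand": 0.05},
    {"ax": 0,"ay": 0,"az": 0,"dx": 0,"dy": 0,"dz": 0,"hand": 0.05},
    {"ax": 0,"ay": 0,"az": 0,"dx": 0,"dy": 0,"dz": 0,"hand": 0.05},
    {"ax": 0,"ay": 0,"az": 0,"dx": 0,"dy": 0,"dz": 0,"hand": 0.05},
    {"ax": 0,"ay": 0,"az": 0,"dx": 0,"dy": 0,"dz": 0,"hand": 0.05},
    {"ax": 0,"ay": 0,"az": 0,"dx": 0,"dy": 0,"dz": 0,"hand": 0.05},
    {"ax": 0,"ay": 0,"az": 0,"dx": 0,"dy": 0,"dz": 0,"hand": 0.05},
    {"ax": 0,"ay": 0,"az": 0,"dx": 0,"dy": 0,"dz": 0,"hand": 0.05},
    {"ax": 0,"ay": 0,"az": 0,"dx": 0,"dy": 0,"dz": 0,"hand": 0.05},
    {"ax": 0,"ay": 0,"az": 0,"dx": 0,"dy": 0,"dz": 0,"hand": 0.05},
    {"ax": 0,"ay": 0,"az": 0,"dx": 0,"dy": 0,"dz": 0,"hand": 0.05}
  ]
}}

```text
time: 17.7
position: [0.5763, -0.153, 0.0951]
orientation: [0.703, 0.712, -0.004, -0.013]
contact_force: [-2.3, 1.5, -9.7]
opening: 0.0126
```

Emit:
{"fn": "arm_command", "kwargs": {
  "deltas": [
    {"ax": 0,"ay": 0,"az": 0,"dx": 0,"dy": 0,"dz": 0,"hand": 0.05},
    {"ax": 0,"ay": 0,"az": 0,"dx": 0,"dy": 0,"dz": 0,"hand": 0.05},
    {"ax": 0,"ay": 0,"az": 0,"dx": 0,"dy": 0,"dz": 0,"hand": 0.05},
    {"ax": 0,"ay": 0,"az": 0,"dx": 0,"dy": 0,"dz": 0,"hand": 0.05},
    {"ax": 0,"ay": 0,"az": 0,"dx": 0,"dy": 0,"dz": 0,"hand": 0.05},
    {"ax": 0,"ay": 0,"az": 0,"dx": 0,"dy": 0,"dz": 0,"hand": 0.05},
    {"ax": 0,"ay": 0,"az": 0,"dx": 0,"dy": 0,"dz": 0,"hand": 0.05},
    {"ax": 0,"ay": 0,"az": 0,"dx": 0,"dy": 0,"dz": 0,"hand": 0.05}
  ]
}}

```text
time: 18.5
position: [0.5763, -0.1531, 0.0951]
orientation: [0.703, 0.712, -0.004, -0.013]
contact_force: [-2.5, 1.9, -10.7]
opening: 0.0127
```

Run:
```python
from h import *
C=view("b1")
s=r.read_state();print(s["position"],s["contact_force"],s["time"])
```

```text
[ 0.57627225 -0.15303376  0.09509249] [-2.24592698  1.39298328 -9.94259252] 18.6
```

View pics/b1t.png

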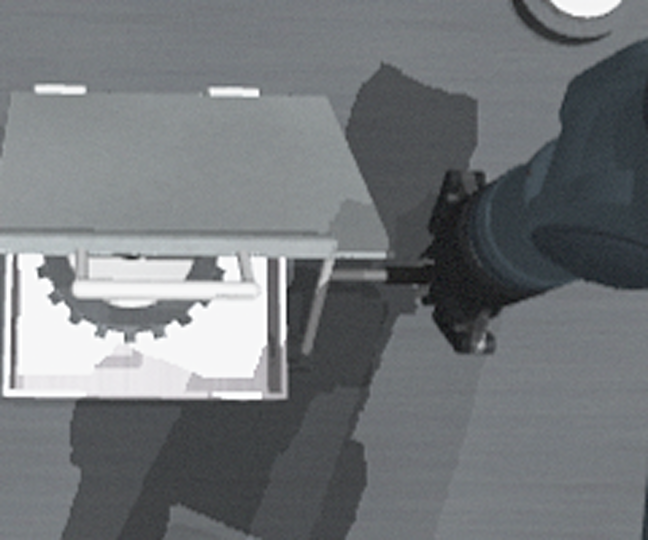

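Emit:
{"fn": "arm_command", "kwargs": {
  "deltas": [
    {"ax": 0,"ay": 0,"az": 0,"dx": 0,"dy": 0,"dz": 0,"hand": 0.05},
    {"ax": 0,"ay": 0,"az": 0,"dx": 0,"dy": 0,"dz": 0,"hand": 0.05},
    {"ax": 0,"ay": 0,"az": 0,"dx": 0,"dy": 0,"dz": 0,"hand": 0.05},
    {"ax": 0,"ay": 0,"az": 0,"dx": 0,"dy": 0,"dz": 0,"hand": 0.05},
    {"ax": 0,"ay": 0,"az": 0,"dx": 0,"dy": 0,"dz": 0,"hand": 0.05}
  ]
}}

```text
time: 19.1
position: [0.5763, -0.1531, 0.0951]
orientation: [0.703, 0.712, -0.004, -0.013]
contact_force: [-3.0, 2.4, -10.4]
opening: 0.0132
```

```bash
cat >> h.py <<'E'
def barrow():
    # bar centre row in top image at cols of the bar (sub-pixel): brightest band; compare with model -> theta
    from scipy.optimize import brentq
    d=r.get_image("top"); g=cv2.cvtColor(d["img"],cv2.COLOR_RGB2GRAY).astype(float)
    return d,g
E
python3 - <<'E'
from h import *
d,g=barrow()
np.save("pics/g.npy",g)
cols=g[195:220,265:305].mean(1); print(cols.round())
s=r.read_state();print(s["position"],s["contact_force"],s["time"])
cv2.imwrite("pics/b2t.png",cv2.resize(d["img"][180:240,220:360,::-1],None,fx=5,fy=5,interpolation=cv2.INTER_CUBIC))
E
```

```text
[117. 181. 206. 202. 194. 187. 188. 189. 183. 205. 237. 246. 247. 245.
 231. 209. 184. 185. 179. 160. 161. 161. 157. 156. 165.]
[ 0.57628072 -0.15306538  0.09510386] [ -2.83439072   2.7523588  -10.58150888] 19.15
```

View pics/b2t.png

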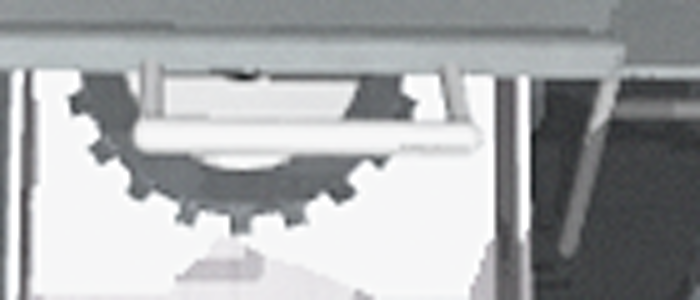

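Emit:
{"fn": "arm_command", "kwargs": {
  "deltas": [
    {"ax": 0,"ay": 0,"az": 0,"dx": 0,"dy": -0.2,"dz": -0.15,"hand": 0.05},
    {"ax": 0,"ay": 0,"az": 0,"dx": 0,"dy": -0.4,"dz": -0.3,"hand": 0.05},
    {"ax": 0,"ay": 0,"az": 0,"dx": 0,"dy": -0.6,"dz": -0.45,"hand": 0.05},
    {"ax": 0,"ay": 0,"az": 0,"dx": 0,"dy": -0.8,"dz": -0.6,"hand": 0.05},
    {"ax": 0,"ay": 0,"az": 0,"dx": 0,"dy": -1.0,"dz": -0.75,"hand": 0.05},
    {"ax": 0,"ay": 0,"az": 0,"dx": 0,"dy": -1.2,"dz": -0.9,"hand": 0.05},
    {"ax": 0,"ay": 0,"az": 0,"dx": 0,"dy": -1.5,"dz": -1.05,"hand": 0.05},
    {"ax": 0,"ay": 0,"az": 0,"dx": 0,"dy": -1.7,"dz": -1.2,"hand": 0.05},
    {"ax": 0,"ay": 0,"az": 0,"dx": 0,"dy": -1.9,"dz": -1.35,"hand": 0.05},
    {"ax": 0,"ay": 0,"az": 0,"dx": 0,"dy": -2.1,"dz": -1.5,"hand": 0.05},
    {"ax": 0,"ay": 0,"az": 0,"dx": 0,"dy": -2.3,"dz": -1.6,"hand": 0.05},
    {"ax": 0,"ay": 0,"az": 0,"dx": 0,"dy": -2.5,"dz": -1.7,"hand": 0.05}
  ]
}}

```text
time: 20.35
position: [0.5738, -0.153, 0.0969]
orientation: [0.703, 0.712, -0.004, -0.013]
contact_force: [-2.0, 1.9, -8.8]
opening: 0.0128
```

```bash
cat >> h.py <<'E'
PX=.5252
def slide():
    s=r.read_state(); F=s["contact_force"]; ph=np.arccos((s["position"][0]-PX)/.09)
    print("t",s["time"],"pos",s["position"].round(4),"F",F.round(1),"phi",ph.round(3),"Ftan",(-F[0]*np.sin(ph)+F[2]*np.cos(ph)).round(1))
E
python3 -c "
from h import *
slide()"
```

```text
t 20.35 pos [ 0.5738 -0.153   0.0969] F [-2.   1.9 -8.8] phi 1.0 Ftan -3.0
```

Emit:
{"fn": "arm_command", "kwargs": {
  "deltas": [
    {"ax": 0,"ay": 0,"az": 0,"dx": 0,"dy": -0.2,"dz": -0.1,"hand": 0.05},
    {"ax": 0,"ay": 0,"az": 0,"dx": 0,"dy": -0.3,"dz": -0.2,"hand": 0.05},
    {"ax": 0,"ay": 0,"az": 0,"dx": 0,"dy": -0.5,"dz": -0.3,"hand": 0.05},
    {"ax": 0,"ay": 0,"az": 0,"dx": 0,"dy": -0.6,"dz": -0.4,"hand": 0.05},
    {"ax": 0,"ay": 0,"az": 0,"dx": 0,"dy": -0.8,"dz": -0.5,"hand": 0.05},
    {"ax": 0,"ay": 0,"az": 0,"dx": 0,"dy": -0.9,"dz": -0.6,"hand": 0.05},
    {"ax": 0,"ay": 0,"az": 0,"dx": 0,"dy": -1.1,"dz": -0.7,"hand": 0.05},
    {"ax": 0,"ay": 0,"az": 0,"dx": 0,"dy": -1.2,"dz": -0.8,"hand": 0.05},
    {"ax": 0,"ay": 0,"az": 0,"dx": 0,"dy": -1.4,"dz": -0.9,"hand": 0.05},
    {"ax": 0,"ay": 0,"az": 0,"dx": 0,"dy": -1.5,"dz": -1.0,"hand": 0.05},
    {"ax": 0,"ay": 0,"az": 0,"dx": 0,"dy": -1.7,"dz": -1.1,"hand": 0.05},
    {"ax": 0,"ay": 0,"az": 0,"dx": 0,"dy": -1.8,"dz": -1.1,"hand": 0.05}
  ]
}}

```text
time: 21.55
position: [0.5724, -0.1531, 0.0981]
orientation: [0.702, 0.712, -0.004, -0.013]
contact_force: [-1.1, 3.8, -8.3]
opening: 0.0127
```

```bash
python3 -c "
from h import *
slide()"
```

```text
t 21.55 pos [ 0.5724 -0.1531  0.0981] F [-1.1  3.8 -8.3] phi 1.019 Ftan -3.4
```

Emit:
{"fn": "arm_command", "kwargs": {
  "deltas": [
    {"ax": 0,"ay": 0,"az": 0,"dx": 0,"dy": -0.2,"dz": -0.1,"hand": 0.05},
    {"ax": 0,"ay": 0,"az": 0,"dx": 0,"dy": -0.3,"dz": -0.2,"hand": 0.05},
    {"ax": 0,"ay": 0,"az": 0,"dx": 0,"dy": -0.5,"dz": -0.3,"hand": 0.05},
    {"ax": 0,"ay": 0,"az": 0,"dx": 0,"dy": -0.6,"dz": -0.4,"hand": 0.05},
    {"ax": 0,"ay": 0,"az": 0,"dx": 0,"dy": -0.8,"dz": -0.5,"hand": 0.05},
    {"ax": 0,"ay": 0,"az": 0,"dx": 0,"dy": -0.9,"dz": -0.6,"hand": 0.05},
    {"ax": 0,"ay": 0,"az": 0,"dx": 0,"dy": -1.1,"dz": -0.7,"hand": 0.05},
    {"ax": 0,"ay": 0,"az": 0,"dx": 0,"dy": -1.2,"dz": -0.7,"hand": 0.05},
    {"ax": 0,"ay": 0,"az": 0,"dx": 0,"dy": -1.4,"dz": -0.8,"hand": 0.05},
    {"ax": 0,"ay": 0,"az": 0,"dx": 0,"dy": -1.5,"dz": -0.9,"hand": 0.05},
    {"ax": 0,"ay": 0,"az": 0,"dx": 0,"dy": -1.7,"dz": -0.9,"hand": 0.05},
    {"ax": 0,"ay": 0,"az": 0,"dx": 0,"dy": -1.8,"dz": -1.0,"hand": 0.05}
  ]
}}

```text
time: 22.75
position: [0.5707, -0.1531, 0.0991]
orientation: [0.702, 0.712, -0.003, -0.012]
contact_force: [0.8, 2.2, -13.6]
opening: 0.013
```

```bash
python3 -c "
from h import *
slide()
C=view('b3')
for th in (.75,.8,.85): print(th,[((proj(C[n],bar(th))-o)*2.7).round() for n,o in(('scene',[100,60]),('top',[220,100]))])
"
```

```text
t 22.75 pos [ 0.5707 -0.1531  0.0991] F [  0.8   2.2 -13.6] phi 1.04 Ftan -7.6
0.75 [array([311., 146.]), array([164., 328.])]
0.8 [array([317., 141.]), array([165., 310.])]
0.85 [array([324., 137.]), array([166., 291.])]
```

View pics/b3t.png

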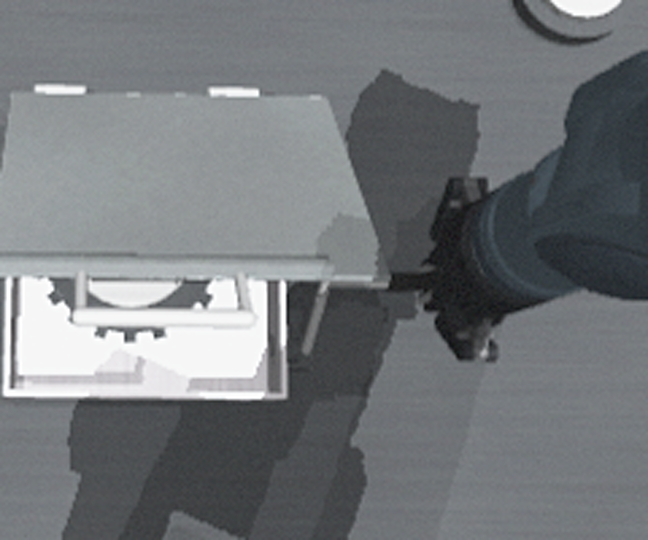

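Emit:
{"fn": "arm_command", "kwargs": {
  "deltas": [
    {"ax": 0,"ay": 0,"az": 0,"dx": 0,"dy": 0,"dz": 0,"hand": 0.05},
    {"ax": 0,"ay": 0,"az": 0,"dx": 0,"dy": 0,"dz": 0,"hand": 0.05},
    {"ax": 0,"ay": 0,"az": 0,"dx": 0,"dy": 0,"dz": 0,"hand": 0.05},
    {"ax": 0,"ay": 0,"az": 0,"dx": 0,"dy": 0,"dz": 0,"hand": 0.05},
    {"ax": 0,"ay": 0,"az": 0,"dx": 0,"dy": 0,"dz": 0,"hand": 0.05},
    {"ax": 0,"ay": 0,"az": 0,"dx": 0,"dy": 0,"dz": 0,"hand": 0.05},
    {"ax": 0,"ay": 0,"az": 0,"dx": 0,"dy": 0,"dz": 0,"hand": 0.05},
    {"ax": 0,"ay": 0,"az": 0,"dx": 0,"dy": 0,"dz": 0,"hand": 0.05}
  ]
}}

```text
time: 23.65
position: [0.5708, -0.1531, 0.0991]
orientation: [0.702, 0.712, -0.003, -0.012]
contact_force: [0.5, 3.5, -11.8]
opening: 0.0127
```

```bash
python3 -c "
from h import *
slide()
C=view('b4')
"
```

```text
t 23.65 pos [ 0.5708 -0.1531  0.0991] F [  0.5   3.5 -11.8] phi 1.04 Ftan -6.4
```

View pics/b4t.png

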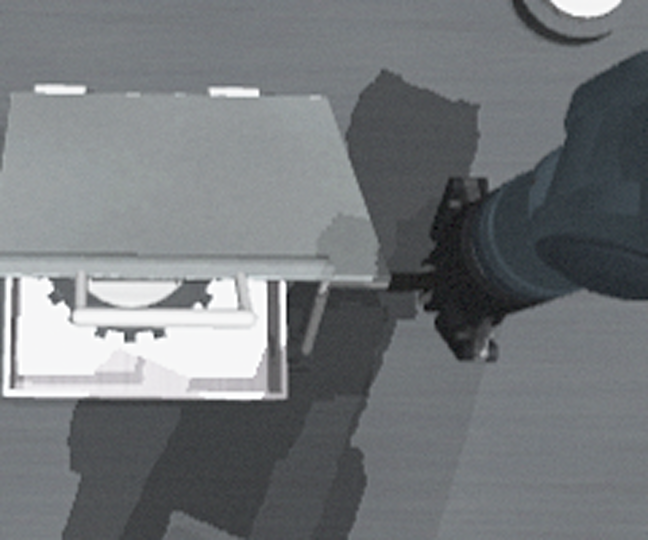

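View pics/b4s.png

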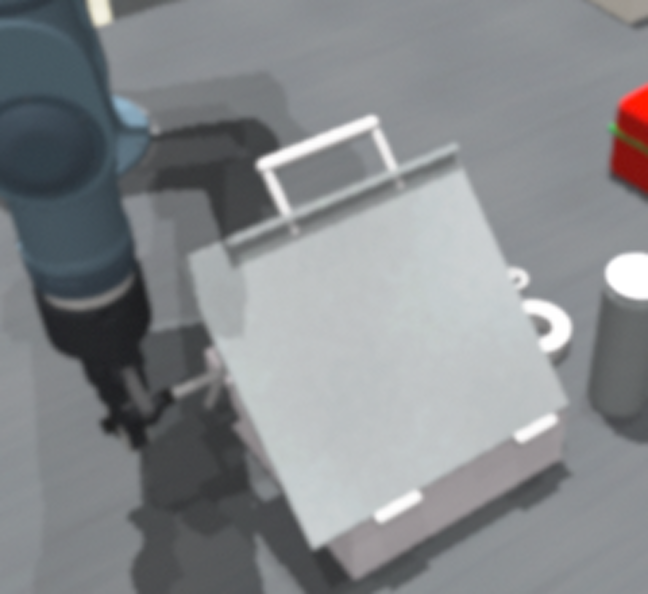

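Emit:
{"fn": "arm_command", "kwargs": {
  "deltas": [
    {"ax": 0,"ay": 0,"az": 0,"dx": 0,"dy": -0.4,"dz": -0.2,"hand": 0.05},
    {"ax": 0,"ay": 0,"az": 0,"dx": 0,"dy": -0.9,"dz": -0.5,"hand": 0.05},
    {"ax": 0,"ay": 0,"az": 0,"dx": 0,"dy": -1.3,"dz": -0.7,"hand": 0.05},
    {"ax": 0,"ay": 0,"az": 0,"dx": 0,"dy": -1.3,"dz": -0.7,"hand": 0.05},
    {"ax": 0,"ay": 0,"az": 0,"dx": 0,"dy": -1.3,"dz": -0.7,"hand": 0.05}
  ]
}}

```text
time: 24.25
position: [0.5706, -0.1531, 0.0994]
orientation: [0.702, 0.712, -0.003, -0.012]
contact_force: [4.2, 2.2, -16.9]
opening: 0.0129
```

```bash
python3 -c "
from h import *
slide()
C=view('b5')
"
```

```text
t 24.25 pos [ 0.5706 -0.1531  0.0994] F [  4.2   2.2 -16.9] phi 1.042 Ftan -12.2
```

View pics/b5t.png

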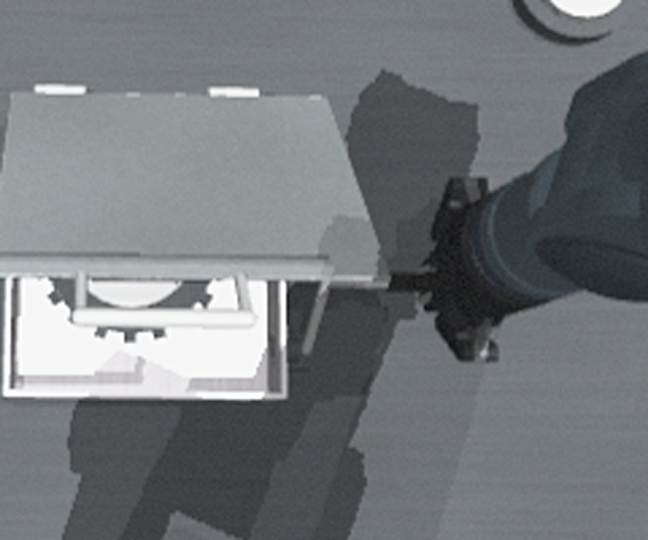

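Emit:
{"fn": "arm_command", "kwargs": {
  "deltas": [
    {"ax": 0,"ay": 0,"az": 0,"dx": 0,"dy": 0.6,"dz": 0.4,"hand": 0.05},
    {"ax": 0,"ay": 0,"az": 0,"dx": 0,"dy": 0.6,"dz": 0.4,"hand": 0.05},
    {"ax": 0,"ay": 0,"az": 0,"dx": 0,"dy": 0.6,"dz": 0.4,"hand": 0.05}
  ],
  "newtons": 20
}}

```text
time: 24.65
position: [0.5707, -0.1531, 0.0993]
orientation: [0.702, 0.712, -0.003, -0.012]
contact_force: [-1.8, 3.4, -9.2]
opening: 0.0128
```

```bash
python3 -c "
from h import *
slide()"
```

```text
t 24.65 pos [ 0.5707 -0.1531  0.0993] F [-1.8  3.4 -9.2] phi 1.04 Ftan -3.1
```

Baseline force is back and the tip is seated. Next I'll release.

Emit:
{"fn": "arm_command", "kwargs": {
  "deltas": [
    {"ax": 0,"ay": 0,"az": 0,"dx": 0,"dy": 0,"dz": 0,"hand": 0.25},
    {"ax": 0,"ay": 0,"az": 0,"dx": 0,"dy": 0,"dz": 0,"hand": 0.5},
    {"ax": 0,"ay": 0,"az": 0,"dx": 0,"dy": 0,"dz": 0,"hand": 0.6},
    {"ax": 0,"ay": 0,"az": 0,"dx": 0,"dy": 0,"dz": 0,"hand": 0.6}
  ]
}}

```text
time: 25.05
position: [0.5719, -0.1539, 0.1005]
orientation: [0.703, 0.712, -0.003, -0.011]
contact_force: [-0.1, -0.3, 0.1]
opening: 0.0515
```

```bash
python3 -c "
from h import *
slide();print(r.read_state()['opening'])
C=view('b6')
"
```

```text
t 25.05 pos [ 0.5719 -0.1539  0.1005] F [-0.1 -0.3  0.1] phi 1.026 Ftan 0.1
0.051490412304358454
```

View pics/b6t.png

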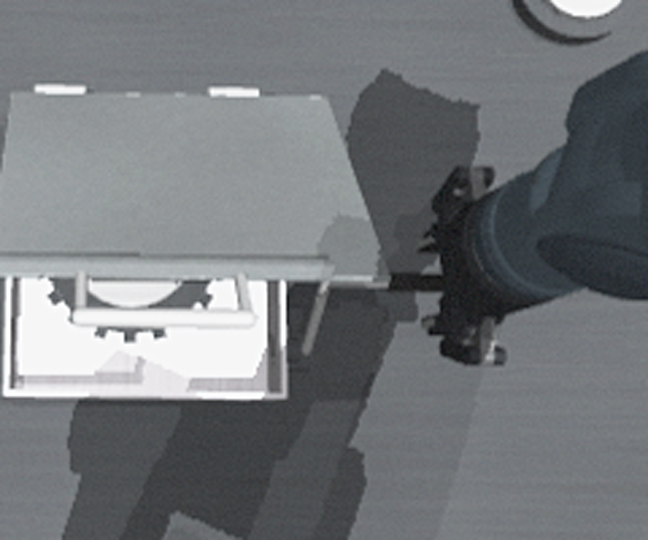

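View pics/b6s.png

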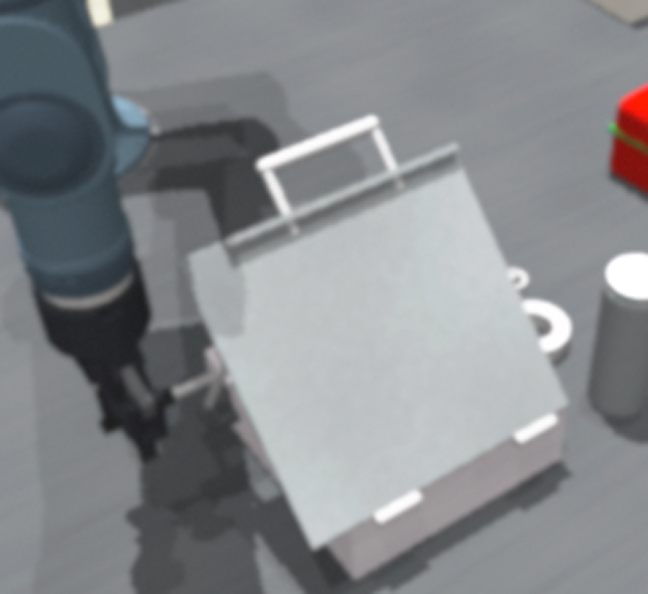

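Emit:
{"fn": "arm_command", "kwargs": {
  "deltas": [
    {"ax": 0,"ay": 0,"az": 0,"dx": -20,"dy": 0,"dz": 0,"hand": 0.6},
    {"ax": 0,"ay": 0,"az": 0,"dx": -50,"dy": 0,"dz": 0,"hand": 0.6},
    {"ax": 0,"ay": 0,"az": 0,"dx": -80,"dy": 0,"dz": 0,"hand": 0.6},
    {"ax": 0,"ay": 0,"az": 0,"dx": -100,"dy": 0,"dz": -30,"hand": 0.6},
    {"ax": 0,"ay": 0,"az": 0,"dx": -110,"dy": -20,"dz": -70,"hand": 0.6},
    {"ax": 0,"ay": 0,"az": 0,"dx": -110,"dy": -40,"dz": -110,"hand": 0.6},
    {"ax": 0,"ay": 0,"az": 0,"dx": -110,"dy": -60,"dz": -130,"hand": 0.6},
    {"ax": 0,"ay": 0,"az": 0,"dx": -110,"dy": -60,"dz": -130,"hand": 0.6},
    {"ax": 0,"ay": 0,"az": 0,"dx": -110,"dy": -60,"dz": -130,"hand": 0.6},
    {"ax": 0,"ay": 0,"az": 0,"dx": -110,"dy": -60,"dz": -130,"hand": 0.6}
  ]
}}

```text
time: 26.15
position: [0.5152, -0.2653, 0.2282]
orientation: [0.702, 0.712, -0.003, -0.012]
contact_force: [-0.1, -0.6, -0.2]
opening: 0.0511
```

```bash
python3 -c "
from h import *
slide()
C=view('b7')
cv2.imwrite('pics/b7full.png',C['top']['img'][:,:,::-1])
"
```

```text
t 26.15 pos [ 0.5152 -0.2653  0.2282] F [-0.1 -0.6 -0.2] phi 1.682 Ftan 0.1
```

View pics/b7t.png

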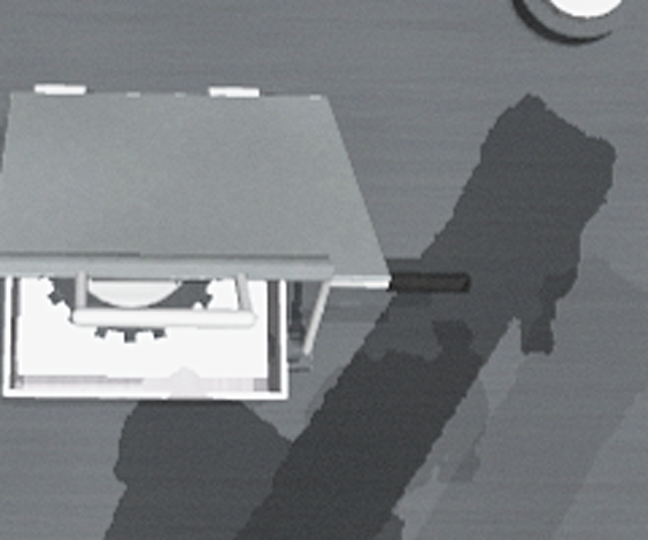

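View pics/b7full.png

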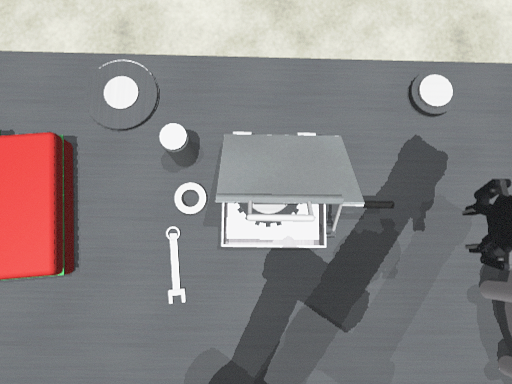

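View pics/b7s.png

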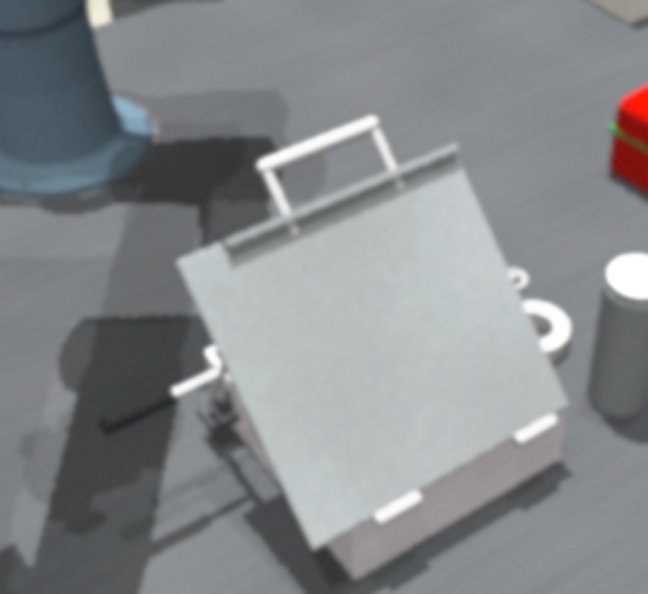

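```bash
python3 -c "
from workcell import r
print(r.finish_job())"
```

```text
the job is handed in; nothing more can be done
None
```

The cover is propped on the rod with the ball tip in the holding hole, and I handed the job in at about 26 s on the robot's clock. I lifted the cover by its bar to about 1.25 rad. After that I swung the rod up to 0.97 rad, let the cover sink onto the tip, and slid the tip slowly along the strip.

**Seating:** The cover dropped to about 0.78 rad with the rod at 1.04 rad. My geometry puts the fully seated cover at about 0.776 rad, and at 0.83 rad if the tip were still on the strip. A gentle push forward was stopped by the hole wall: 0.25 mm of movement for about 6 N more at the grip.

**After release:** The gripper force read about zero. The cover bar stayed at the same picture row after I let go and moved clear, and the loose things looked unmoved in the pictures.

**Disagreements:**
- The angle gap of 0.004 to 0.007 rad is about 1 mm at the hole. It is close to the offset seen when the tip first touched the strip.
- When the fingers closed on the rod grip, the tool sat about 5 mm off target with a side force of about 18 N. That force eased once the rod swung up.
- The rod stands at 1.04 rad, slightly below the stated 1.1 to 1.3 rad. That angle comes from the gripper position while holding the grip, and fits a hole near the hinge end of its possible range.

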